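# Park the hand guard on the vegetable slicer

### The arm

A 6-joint arm with a two-finger parallel gripper is mounted at the origin on a cart in front of the work surface, level with it; the furniture and walls round the work are solid. World frame = base frame: x ahead of the robot, y to its left, z up, the work surface at z = 0. Lengths are in m, angles in degrees, forces in N, time in s.
With the tool pointing down it reaches from about 0.35 to 0.8 m from the base axis. Payload 7.3 kg.
Tool frame: the origin (TCP) lies on the centre line of the jaws, within the pads' length; the fingertips stand arm.nose_length ahead of it and the grasp point (between the pads) lies 3 mm ahead of it (arm.nose_length is the distance from the TCP to the fingertips, in m); z points along the fingers, y is the line along which they close (so a half turn about z gives the same grasp; the last joint's range is limited). The gripper opens to 85 mm and grips with 20 to 120 N. Pads are 22 mm wide; open, the fingers measure 114 mm over their backs; the gripper's body (76 mm by 85 mm) begins 54 mm behind the grasp point. The pads swing forward as they close: fully open they stand 13 mm farther back than shut.
Start: joints at [-73.281, 19.595, 87.324, -0, 73.075, -8.365], TCP at [0.223, -0.475, 0.253] pointing down, gripper open.
Joint ranges: [-145.02, 145.02], [-44.19, 115.74], [2.07, 154.8], [-57.11, 237.11], [16.16, 152.29], [-177.93, 177.93]. Speed limits (degrees/s): [147.25, 147.25, 180, 180, 180, 180].

### API

Orientations are given as a 3x3 rotation matrix whose columns are the frame's x, y, z axes.
In Python, from station import arm gives the robot as it stands.
- The arm moves only by the shell command python3 -m jog 'ROWS' [FORCE]. ROWS is JSON, a list of rows, each a list of 7 numbers: the closure, from 0 (fully open) to 1 (shut), then the shift along the tool's x, y, z in units of 25 mm (1.0 is 25 mm), then the turn, a rotation vector about the tool's x, y, z in rad. In form: [[grip, x, y, z, rx, ry, rz], ...]. A call has 1 to 20 rows; each row is the pose to reach, as a shift and turn from the pose commanded when the call began, along the tool's axes at that moment; what a row does not reach only later rows make up. A row lasts 1/12 s, in which the tool goes at most 41.7 mm and 7.16 degrees, less where a joint would pass 70% of its speed; a pose out of reach is approached as far as the arm can. A call with a gripper value outside its range is refused whole. The fingers move at their own pace and stop on an object; FORCE is the grip in N (left out, the last holds). Time passes only in rows, so rows that repeat a pose let the fingers close. It gives the time, the measured TCP pose, the force, the opening and the grip force at its end, in the units of the state.
- arm.sense(): the state, without advancing time (a new reading comes with each control period).
- arm.snapshot(name): name is "scene" or "top"; returns (picture, depth): 420x560x3 uint8, blue, green, red; 420x560 float32, m along the optical axis (not along the pixel's ray), 0 where there is no reading.
- arm.camera_params(name): a dict with "intrinsics" (3x3 intrinsics, pixels), "D" ([k1, k2, p1, p2, k3] as OpenCV has them; the pictures are not rectified), "rvec" (rotation vector, rad) and "tvec" (3), from world to camera coordinates, as OpenCV has them. Camera axes: x right, y down, z forward; pixel columns grow to the right and rows downward; lengths in m; the calibration is good to about 2 mm. A picture is of the moment at which its call begins. camera_params takes no time and is no camera call.
- arm.finish_job(): hands the job in; it is judged then, once.
The state is a dict: "time_s": time; "qpos": joint angles; "joint_vel": joint speeds; "joint_torque": joint torques, N m; "ee_pos": TCP position; "eef_rot": TCP orientation; "ft_force": force on the tool from outside, world axes, zero at the start; "moment": the same for the moment, N m; "width": finger opening in m; "grip_force": force on a finger pad.
Only numpy, scipy, OpenCV 4.12 (cv2) and the standard library are available. Lean on these libraries where they do the work, as an engineer would, in place of code of your own. Each camera call takes 0.05 s, during which the arm holds its last target. There are 200 camera calls.

### The job

Put the vegetable slicer's loose hand guard away so that it covers the blade: set its foot on the slicer's open loading end, enter the foot under the two side lips from that end, and slide it along the track until it is fully home against the end stop. Let go of it there, and leave the salt shaker, the ramekin and the tin alone.

Things in the scene. Friction and masses are not known exactly. Their poses are not given: they have to be found in the camera images.
- slicer: flat grey vegetable slicer, 300 long x 112 wide x 40 mm high, stuck to the worktop. Origin: centre of its underside, on the worktop. x runs along the track from the open loading end (x = -150 mm) to the end stop at the other end; y across; z up. The flat bed is 22 mm above the worktop. A slanting blade lies flush in the bed near the stop, centred at x = 94 mm
- slicer_loading (a point): point on the bed surface, middle of the bare loading end, 105 mm before the slicer's centre; axes as the slicer's. The bed is bare, without walls, from 45 mm before to 45 mm after this point; then two walls without lips, 16.5 mm high, form a funnel 32 mm long, 93 mm wide narrowing to 74
- slicer_mouth (a point): point on the bed surface, middle of the track, where the lips begin, 75 mm after slicer_loading; axes as the slicer's. From here to the stop (168 mm) the side walls are 74 mm apart and steel lips reach 10 mm inward over each side: gap between lips 54 mm, lip underside 11.5 mm and top 16.5 mm above the bed, wall tops 17.5 mm
- slicer_stop (a point): point on the bed surface at the foot of the end stop's inner face, middle of the track, 243 mm after slicer_loading; axes as the slicer's. The stop is rigid, 17.5 mm high. The guard is home when its centre is 45 mm before this point
- guard_grip (a point): centre of the loose hand guard's grip bar, 44 mm above the underside of its foot; z up. Guard about 0.14 kg, 64 mm high. Bar 64 long (x) x 24 thick (y) x 40 mm high, 24 to 64 mm above the underside; below it a round neck of 38 mm diameter. It looks the same after half a turn, and may go in either way round
- guard_foot (a point): centre of the underside of the hand guard's foot, axes as guard_grip. The foot is a plate 90 long (x) x 70 wide (y) x 8 mm thick with round ends of 35 mm radius; its long axis goes along the track. It starts standing on the worktop; lying on the slicer's bed its underside is 22 mm above the worktop
- salt_shaker: glass salt shaker, 44 mm diameter, 90 mm high; origin at its underside; a bystander
- ramekin: white ramekin, 92 mm diameter, 31 mm high; origin at its underside; a bystander
- tin: food tin, 57 mm diameter, 72 mm high; origin at its underside; a bystander
Not all that is in view belongs to the job. Leave any green or pink look-alike of the part that bears guard_grip alone.

How it is judged (in metres and radians):
On the way:
1. the guard's foot has entered the track under the lips from the open end and is not yet half-way along (x of guard_foot in the frame of slicer between -0.045 and 0.045 m and y of guard_foot in the frame of slicer between -0.006 and 0.006 m and z of guard_foot in the frame of slicer between 0.019 and 0.028 m), for 0.1 s.
At the end, for the whole second after the job is handed in: the guard stands upright in the track with its foot flat on the bed (within 4 mm) under both lips, no more than 5 mm short of the end stop, released; salt shaker, ramekin and tin are within 30 mm of where they started (x of guard_foot in the frame of slicer_stop between -0.05 and -0.042 m and y of guard_foot in the frame of slicer_stop between -0.006 and 0.006 m and z of guard_foot in the frame of slicer_stop between -0.003 and 0.004 m and angle between guard_foot's own z axis and vertical below 0.08 rad and distance of each of salt_shaker, ramekin, tin from where it was at the start of the episode below 0.03 m); the robot touches nothing.
It fails at once if the salt shaker, the ramekin or the tin is knocked over or pushed away by more than 30 mm (distance of any of salt_shaker, ramekin, tin from where it was at the start of the episode above 0.03 m or angle between any of salt_shaker, ramekin, tin's own z axis and vertical above 0.7 rad).
It also fails if it takes over 53 s, if anything falls off the work surface, if the arm or the gripper's body presses on something with over 40 N, if the wrist force passes 120 N, or if a joint passes its speed limit or range.

## Working session

There is one attempt and no reset: what is moved stays moved. The work goes in short steps, Python scripts to look and compute and a shell command to move; the robot and the scene stay as the last step left them, time stands still between calls to the robot, and variables do not carry over. Pictures are saved under pics/ and viewed, at most 10 in all, crops included, and the job is handed in when it is done.

```bash
mkdir -p pics; cat > h.py <<'E'
import numpy as np,cv2
from station import arm
def cam(n):
    p=arm.camera_params(n);R=cv2.Rodrigues(np.array(p["rvec"],float))[0];return np.array(p["intrinsics"],float),np.array(p["D"],float),R,np.array(p["tvec"],float).ravel()
def px2w(n,uv,z):  # pixels to world plane z
    K,D,R,t=cam(n);u=cv2.undistortPoints(np.array(uv,float).reshape(-1,1,2),K,D).reshape(-1,2)
    d=np.c_[u,np.ones(len(u))]@R;o=-R.T@t;return o+d*((z-o[2])/d[:,2])[:,None]
def cloud(n,dep):
    K,D,R,t=cam(n);h,w=dep.shape;g=np.stack(np.meshgrid(np.arange(w),np.arange(h)),-1).reshape(-1,1,2).astype(float)
    u=cv2.undistortPoints(g,K,D).reshape(-1,2);c=np.c_[u,np.ones(len(u))]*dep.reshape(-1,1)
    return ((c-t)@R).reshape(h,w,3)
E
python3 - <<'E'
from h import *
for n in("top","scene"):
    p,d=arm.snapshot(n);cv2.imwrite(f"pics/{n}0.png",p);np.save(n+"0.npy",d)
    K,D,R,t=cam(n);print(n,-R.T@t,R[2],K[0,0])
print(arm.sense(),arm.nose_length)
E
```

```text
top [0.36687495 0.13880877 1.07103029] [ 0.20289108  0.00967033 -0.97915356] 395.7575718363493
scene [ 0.04736641 -0.77582143  1.20710827] [ 0.34944167  0.58468907 -0.73214016] 481.5214019307574
{'time_s': 0.1, 'qpos': array([-7.32826157e+01,  1.96335609e+01,  8.73691219e+01, -6.03039412e-04,
        7.30740059e+01, -8.36595426e+00]), 'joint_vel': array([ 0.01545711, -0.03070612, -0.07604675, -0.02608982,  0.05519901,
        0.0536161 ]), 'joint_torque': array([ 1.25431612e-03, -4.34448302e+01, -2.46490288e+01, -2.26272846e-04,
        4.70831626e-03,  1.15040052e-06]), 'ee_pos': array([ 0.22248942, -0.47518988,  0.25270137]), 'eef_rot': array([[ 9.05690851e-01,  4.23938588e-01, -3.94656425e-04],
       [ 4.23938731e-01, -9.05689967e-01,  1.27900519e-03],
       [ 1.84783289e-04, -1.32569344e-03, -9.99999104e-01]]), 'ft_force': array([0.35435137, 0.44355884, 0.92752113]), 'moment': array([-0.02000586, -0.01181739,  0.02031463]), 'grip_force': 0.0, 'width': 0.0854513903511826} 0.022
```

View pics/top0.png

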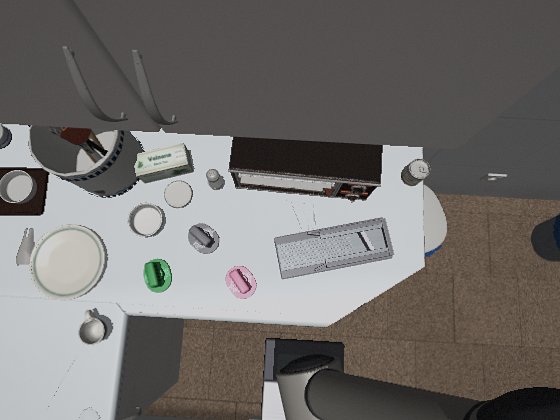

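View pics/scene0.png

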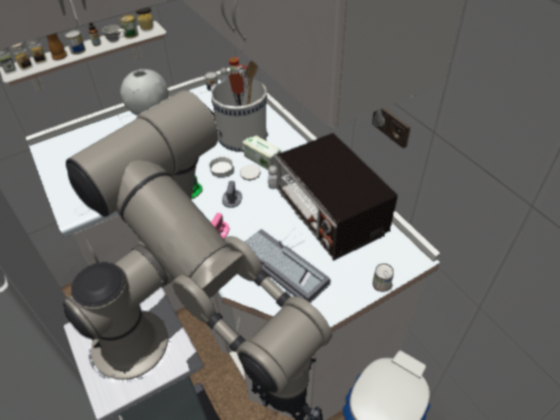

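The top view shows the grey guard at about (204,237). The slicer runs from its loading end (~(278,258)) to the stop (~(390,238)), with the toaster oven beyond it. I'll enlarge this area and measure it.

```bash
python3 - <<'E'
from h import *
p=cv2.imread("pics/top0.png");c=p[185:300,175:405];cv2.imwrite("pics/c0.png",cv2.resize(c,None,fx=3.4,fy=3.4,interpolation=cv2.INTER_CUBIC))
W=cloud("top",np.load("top0.npy"))
def show(n,b,z0,z1):
    r=W[b[1]:b[3],b[0]:b[2]].reshape(-1,3);m=(r[:,2]>z0)&(r[:,2]<z1);q=r[m]
    (c,s,a)=cv2.minAreaRect(q[:,:2].astype(np.float32));e=np.linalg.eigh(np.cov(q[:,:2].T))[1][:,1]
    print(n,len(q),"mean",q.mean(0).round(4),"rect",np.round(c,4),np.round(s,4),round(a,1),"axis deg",np.degrees(np.arctan2(e[1],e[0])).round(1),"zmax",q[:,2].max().round(4))
show("bar",(180,215,230,260),.05,.08)
show("foot",(180,215,230,260),.004,.08)
show("slicer",(268,212,400,285),.012,.06)
show("slicertop",(268,212,400,285),.03,.06)
show("salt",(205,165,222,192),.02,.12)
show("table",(190,262,220,270),-.05,.05)
show("oven",(228,135,384,202),.03,.4)
show("tin",(402,155,432,190),.05,.1)
E
```

```text
bar 228 mean [0.5038 0.3452 0.0634] rect [0.5041 0.3457] [0.0632 0.0238] 52.7 axis deg 52.5 zmax 0.0691
foot 771 mean [0.5029 0.3428 0.0259] rect [0.5087 0.3437] [0.1206 0.1347] 3.4 axis deg 55.3 zmax 0.0691
slicer 4793 mean [ 0.4971 -0.0035  0.0276] rect [ 0.4984 -0.0033] [0.1124 0.3008] 14.2 axis deg 103.9 zmax 0.0462
slicertop 1342 mean [ 0.5124 -0.0629  0.0395] rect [ 0.509  -0.0465] [0.1023 0.2122] 13.9 axis deg 104.0 zmax 0.0462
salt 254 mean [0.6554 0.3219 0.0678] rect [0.66   0.3244] [0.0376 0.0402] 78.8 axis deg 130.0 zmax 0.0934
table 239 mean [0.4316 0.3368 0.0006] rect [0.4316 0.3369] [0.0192 0.0788] 3.4 axis deg 93.3 zmax 0.0072
oven 8013 mean [0.6662 0.0869 0.1702] rect [0.6664 0.0908] [0.1117 0.3547] 0.0 axis deg 87.9 zmax 0.2094
tin 417 mean [ 0.713  -0.217   0.0685] rect [ 0.7149 -0.2189] [0.0565 0.0571] 30.0 axis deg 137.3 zmax 0.0758
```

View pics/c0.png

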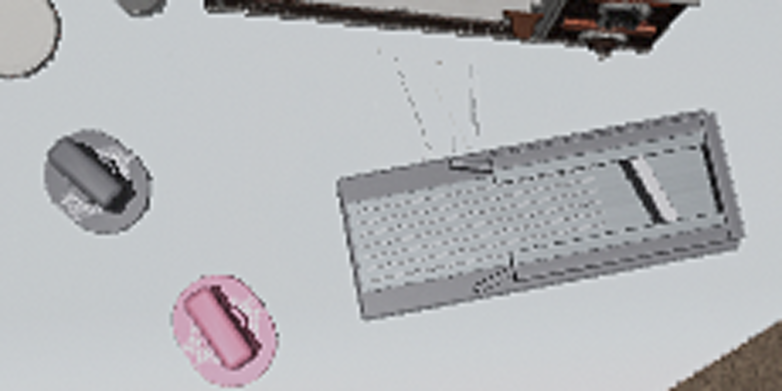

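The crop shows the guard's bar running along its foot, and the slicer's stop at the right-hand end. Depth puts the guard at (0.504, 0.3455) with a yaw of 52.6°. The slicer is at (0.498, -0.003), and its track points along -76°. I'll move above the guard.

```bash
python3 -m jog '[[0,14.6,-9.7,0,0,0,-0.2],[0,14.6,-9.7,0,0,0,-0.2],[0,14.6,-9.7,0,0,0,-0.2],[0,14.6,-9.7,0,0,0,-0.2],[0,14.6,-9.7,0,0,0,-0.2],[0,14.6,-9.7,0,0,0,-0.2],[0,14.6,-9.7,0,0,0,-0.2],[0,14.6,-9.7,0,0,0,-0.2],[0,14.6,-9.7,0,0,0,-0.2],[0,14.6,-9.7,0,0,0,-0.2],[0,24.1,-24.95,2.4,0,0,-0.48],[0,24.1,-24.95,2.4,0,0,-0.48],[0,24.1,-24.95,2.4,0,0,-0.48],[0,24.1,-24.95,2.4,0,0,-0.48],[0,24.1,-24.95,2.4,0,0,-0.48],[0,24.1,-24.95,2.4,0,0,-0.48],[0,24.1,-24.95,2.4,0,0,-0.48],[0,24.1,-24.95,2.4,0,0,-0.48],[0,24.1,-24.95,2.4,0,0,-0.48],[0,24.1,-24.95,2.4,0,0,-0.48]]'
cat >> h.py <<'E'
def goto(P,yaw):  # units to reach P with tool x at yaw (deg), tool down
    s=arm.sense();R=s["eef_rot"];d=R.T@(np.array(P)-s["ee_pos"])/.025
    a=np.radians(yaw);T=np.array([[np.cos(a),np.sin(a),0],[np.sin(a),-np.cos(a),0],[0,0,-1]])
    print(d.round(2),cv2.Rodrigues(R.T@T)[0].ravel().round(3))
E
python3 - <<'E'
from h import *
goto((.504,.3455,.12),52.6);goto((.504,.3455,.053),52.6);print(arm.sense()["time_s"])
E
```

```text
time_s: 1.77
ee_pos: [0.4958, 0.2919, 0.1997]
eef_rot: [[0.607, 0.794, -0.001], [0.794, -0.607, -0.0], [-0.001, -0.0, -1.0]]
ft_force: [0.4, -0.7, -0.2]
width: 0.0853
grip_force: 0.0
[ 1.91 -1.04  3.19] [-0.     0.001  0.   ]
[ 1.91 -1.04  5.87] [-0.     0.001  0.   ]
1.7667
```

```bash
python3 -m jog '[[0,1.9,-1.0,2.5,0,0,0],[0,1.9,-1.0,2.5,0,0,0],[0,1.9,-1.0,2.5,0,0,0],[0,1.9,-1.0,2.5,0,0,0],[0,1.9,-1.0,2.5,0,0,0],[0,1.9,-1.0,2.5,0,0,0]]'
python3 - <<'E'
from h import *
goto((.504,.3455,.12),52.6);goto((.504,.3455,.053),52.6)
E
```

```text
time_s: 2.27
ee_pos: [0.506, 0.3421, 0.1396]
eef_rot: [[0.608, 0.794, 0.002], [0.794, -0.608, 0.001], [0.002, 0.001, -1.0]]
ft_force: [0.0, -0.9, 0.4]
width: 0.0856
grip_force: 0.0
[ 0.06 -0.15  0.78] [ 0.001 -0.002 -0.001]
[ 0.05 -0.15  3.46] [ 0.001 -0.002 -0.001]
```

```bash
python3 -m jog '[[0,0.06,-0.15,1.5,0,0,0],[0,0.06,-0.15,2.5,0,0,0],[0,0.06,-0.15,3.0,0,0,0],[0,0.06,-0.15,3.45,0,0,0],[0,0.06,-0.15,3.45,0,0,0],[0,0.06,-0.15,3.45,0,0,0],[0.4,0.06,-0.15,3.45,0,0,0],[0.6,0.06,-0.15,3.45,0,0,0],[1,0.06,-0.15,3.45,0,0,0],[1,0.06,-0.15,3.45,0,0,0],[1,0.06,-0.15,3.45,0,0,0],[1,0.06,-0.15,3.45,0,0,0],[1,0.06,-0.15,3.45,0,0,0],[1,0.06,-0.15,3.45,0,0,0],[1,0.06,-0.15,3.45,0,0,0],[1,0.06,-0.15,3.45,0,0,0],[1,0.06,-0.15,3.45,0,0,0],[1,0.06,-0.15,3.45,0,0,0]]' 50
python3 - <<'E'
from h import *
p,d=arm.snapshot("scene");cv2.imwrite("pics/s1.png",cv2.resize(p[130:270,150:340],None,fx=4,fy=4,interpolation=cv2.INTER_CUBIC))
E
```

```text
time_s: 3.77
ee_pos: [0.5033, 0.3464, 0.0521]
eef_rot: [[0.608, 0.794, 0.001], [0.794, -0.608, 0.0], [0.001, 0.0, -1.0]]
ft_force: [-1.0, 0.6, 5.2]
width: 0.0231
grip_force: 50.0
```

View pics/s1.png

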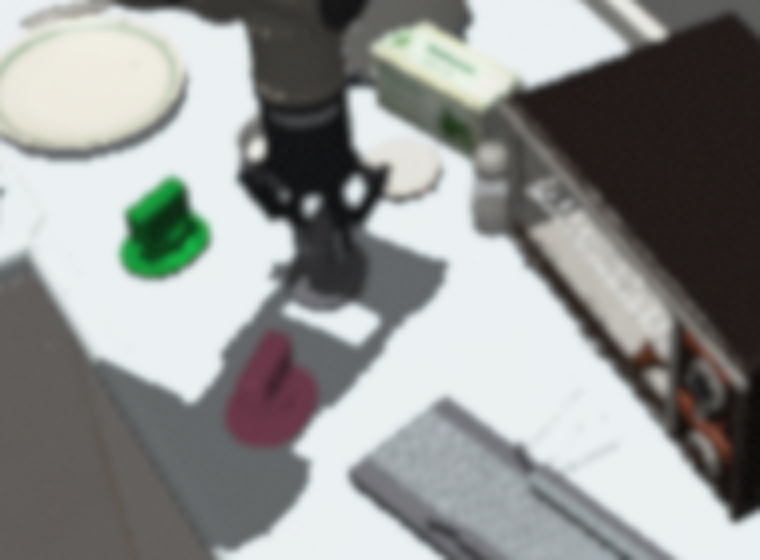

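The guard is gripped: the opening is 23 mm and the gripper is over the grey guard at (320,270) in the crop. Next I'll lift it and work out the transfer.

```bash
python3 -m jog '[[1,0,0,-1,0,0,0],[1,0,0,-2.5,0,0,0],[1,0,0,-4,0,0,0],[1,0,0,-4,0,0,0],[1,0,0,-4,0,0,0],[1,0,0,-4,0,0,0]]'
python3 - <<'E'
from h import *
goto((.4723,.1015,.12),104)
E
```

```text
time_s: 4.32
ee_pos: [0.5024, 0.3459, 0.1506]
eef_rot: [[0.608, 0.794, -0.002], [0.794, -0.608, -0.001], [-0.002, -0.001, -1.0]]
ft_force: [0.1, -0.1, -2.4]
width: 0.0235
grip_force: 49.5
[-8.49  4.98  1.24] [-0.001  0.001 -0.897]
```

```bash
python3 -m jog '[[1,-8.5,5,0,0,0,-0.897],[1,-8.5,5,0,0,0,-0.897],[1,-8.5,5,0,0,0,-0.897],[1,-8.5,5,0,0,0,-0.897],[1,-8.5,5,0,0,0,-0.897],[1,-8.5,5,0,0,0,-0.897],[1,-8.5,5,0,0,0,-0.897],[1,-8.5,5,1.2,0,0,-0.897],[1,-8.5,5,1.2,0,0,-0.897],[1,-8.5,5,1.2,0,0,-0.897],[1,-8.5,5,1.2,0,0,-0.897],[1,-8.5,5,1.2,0,0,-0.897]]'
python3 - <<'E'
from h import *
goto((.4723,.1015,.075),104)
p,d=arm.snapshot("top");cv2.imwrite("pics/t2.png",cv2.resize(p[185:300,245:405],None,fx=4.5,fy=4.5,interpolation=cv2.INTER_CUBIC))
E
```

```text
time_s: 5.32
ee_pos: [0.4736, 0.1021, 0.122]
eef_rot: [[-0.241, 0.97, 0.0], [0.97, 0.241, -0.0], [-0.0, 0.0, -1.0]]
ft_force: [0.2, -1.0, -1.5]
width: 0.0235
grip_force: 49.6
[-0.01 -0.06  1.88] [ 0.     0.    -0.001]
```

View pics/t2.png

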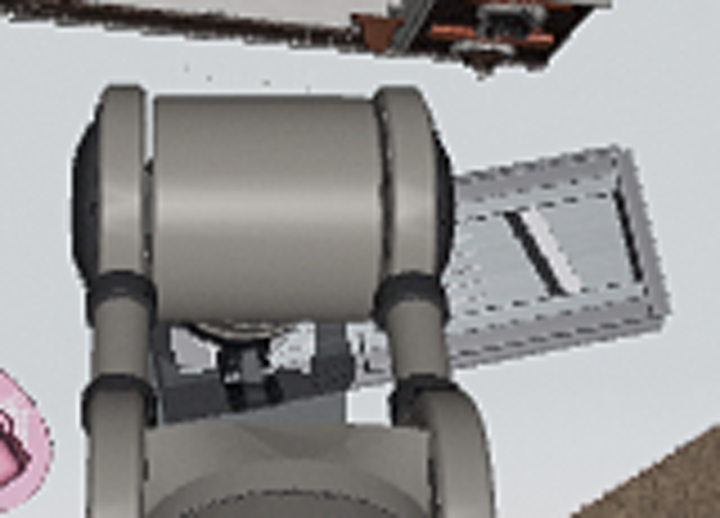

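The arm hides the guard in this view, but the slicer's far end is clear. I'll lower it onto the bed by feel.

```bash
python3 -m jog '[[1,0,-0.06,1,0,0,0],[1,0,-0.06,1.5,0,0,0],[1,0,-0.06,1.7,0,0,0],[1,0,-0.06,1.8,0,0,0],[1,0,-0.06,1.85,0,0,0],[1,0,-0.06,1.85,0,0,0],[1,0,-0.06,1.85,0,0,0],[1,0,-0.06,1.85,0,0,0]]'
python3 - <<'E'
from h import *
goto((.4723,.1015,.074),104)
p,d=arm.snapshot("scene");cv2.imwrite("pics/s3.png",cv2.resize(p[200:310,200:350],None,fx=5,fy=5,interpolation=cv2.INTER_CUBIC))
E
```

```text
time_s: 6.03
ee_pos: [0.4723, 0.1012, 0.0761]
eef_rot: [[-0.242, 0.97, 0.001], [0.97, 0.242, -0.0], [-0.0, 0.001, -1.0]]
ft_force: [0.5, -0.6, -1.7]
width: 0.0232
grip_force: 49.6
[0.01 0.   0.08] [ 0.001  0.    -0.   ]
```

View pics/s3.png

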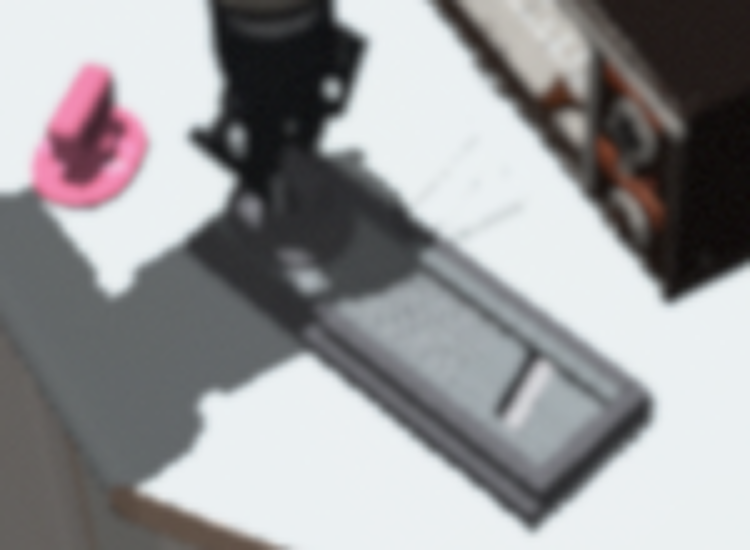

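The guard is over the loading end, centred around (300,240) in the crop, and the pose agrees. I'll lower it the last 2 mm or so to touch.

```bash
python3 -m jog '[[1,0,0,0.06,0,0,0],[1,0,0,0.06,0,0,0],[1,0,0,0.1,0,0,0],[1,0,0,0.1,0,0,0],[1,0,0,0.1,0,0,0]]'
```

```text
time_s: 6.5
ee_pos: [0.4723, 0.1011, 0.0741]
eef_rot: [[-0.241, 0.97, 0.001], [0.97, 0.241, -0.0], [-0.0, 0.001, -1.0]]
ft_force: [-1.9, 0.2, 11.2]
width: 0.0238
grip_force: 51.4
```

```bash
python3 -m jog '[[1,0,0,-0.03,0,0,0],[1,-0.3,0,-0.03,0,0,0],[1,-0.6,0,-0.03,0,0,0],[1,-0.9,0,-0.03,0,0,0],[1,-1.2,0,-0.03,0,0,0],[1,-1.5,0,-0.03,0,0,0],[1,-1.8,0,-0.03,0,0,0],[1,-2.1,0,-0.03,0,0,0],[1,-2.1,0,-0.03,0,0,0]]'
python3 - <<'E'
from h import *
c=np.array([.4984,-.0033]);u=np.array([np.cos(np.radians(-76)),np.sin(np.radians(-76))])
d=arm.sense()["ee_pos"][:2]-c;print("s",d@u,"lat",d@np.array([-u[1],u[0]]))
E
```

```text
time_s: 7.25
ee_pos: [0.4855, 0.0485, 0.0741]
eef_rot: [[-0.241, 0.971, 0.002], [0.971, 0.241, -0.001], [-0.001, 0.001, -1.0]]
ft_force: [0.6, -2.3, 5.1]
width: 0.0233
grip_force: 50.7
s -0.0533777559925635 lat 3.874114945445135e-05
```

The foot is entering under the lips with little force, so I'll carry on.

```bash
python3 -m jog '[[1,-0.3,0,0,0,0,0],[1,-0.6,0,0,0,0,0],[1,-0.9,0,0,0,0,0],[1,-1.2,0,0,0,0,0],[1,-1.5,0,0,0,0,0],[1,-1.8,0,0,0,0,0],[1,-2.1,0,0,0,0,0],[1,-2.1,0,0,0,0,0],[1,-2.1,0,0,0,0,0]]'
python3 - <<'E'
from h import *
p,d=arm.snapshot("scene");cv2.imwrite("pics/s4.png",cv2.resize(p[200:310,200:350],None,fx=5,fy=5,interpolation=cv2.INTER_CUBIC))
E
```

```text
time_s: 8.0
ee_pos: [0.4981, -0.0024, 0.0742]
eef_rot: [[-0.241, 0.97, 0.002], [0.97, 0.241, -0.001], [-0.002, 0.001, -1.0]]
ft_force: [0.1, -2.1, 5.0]
width: 0.0234
grip_force: 50.7
```

View pics/s4.png

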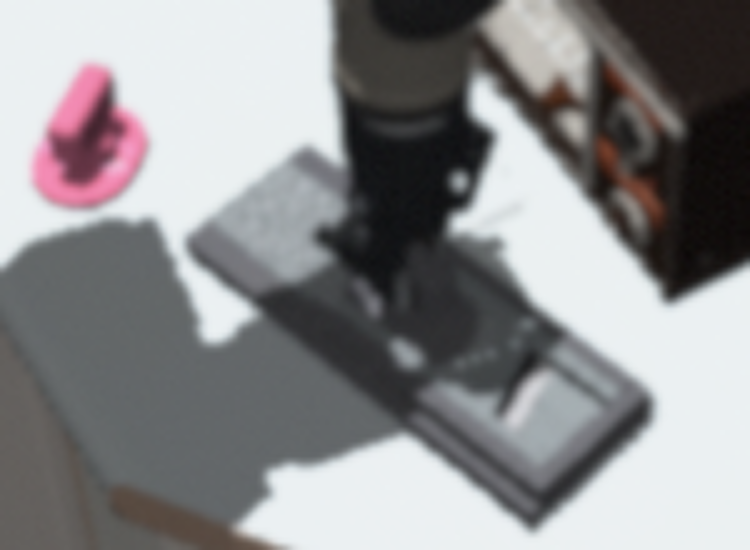

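The guard is now mid-track, around (410,310) in the crop, with low side force. I'll slide it to about 5 mm before the stop (88 mm, or 3.5 units) and then feel for contact.

```bash
python3 -m jog '[[1,-0.3,0,0,0,0,0],[1,-0.6,0,0,0,0,0],[1,-0.9,0,0,0,0,0],[1,-1.2,0,0,0,0,0],[1,-1.5,0,0,0,0,0],[1,-1.8,0,0,0,0,0],[1,-2.1,0,0,0,0,0],[1,-2.4,0,0,0,0,0],[1,-2.7,0,0,0,0,0],[1,-3.0,0,0,0,0,0],[1,-3.3,0,0,0,0,0],[1,-3.5,0,0,0,0,0],[1,-3.5,0,0,0,0,0]]'; python3 -m jog '[[1,-0.1,0,0,0,0,0],[1,-0.2,0,0,0,0,0],[1,-0.2,0,0,0,0,0]]'
```

```text
time_s: 9.13
ee_pos: [0.5189, -0.0874, 0.0741]
eef_rot: [[-0.241, 0.971, 0.001], [0.971, 0.241, -0.001], [-0.001, 0.001, -1.0]]
ft_force: [-0.6, -2.3, 4.6]
width: 0.0239
grip_force: 50.7
time_s: 9.38
ee_pos: [0.5198, -0.0915, 0.0741]
eef_rot: [[-0.241, 0.971, 0.001], [0.971, 0.241, -0.0], [-0.0, 0.001, -1.0]]
ft_force: [-0.5, 0.9, 6.9]
width: 0.0233
grip_force: 50.8
```

```bash
python3 -m jog '[[1,-0.06,0,0,0,0,0],[1,-0.12,0,0,0,0,0],[1,-0.12,0,0,0,0,0]]';  python3 -m jog '[[1,-0.06,0,0,0,0,0],[1,-0.12,0,0,0,0,0],[1,-0.12,0,0,0,0,0]]'
```

```text
time_s: 9.63
ee_pos: [0.5205, -0.0941, 0.0741]
eef_rot: [[-0.241, 0.97, 0.001], [0.97, 0.241, 0.0], [-0.0, 0.001, -1.0]]
ft_force: [-0.5, 2.6, 7.0]
width: 0.0236
grip_force: 50.8
time_s: 9.88
ee_pos: [0.5206, -0.0947, 0.0743]
eef_rot: [[-0.241, 0.971, -0.001], [0.971, 0.241, 0.004], [0.004, 0.0, -1.0]]
ft_force: [-2.7, 13.2, 11.5]
width: 0.0237
grip_force: 51.4
```

It's against the stop: 13 N, at s ≈ 94 mm. I'll ease the preload, open and go up.

```bash
python3 -m jog '[[1,0.05,0,0,0,0,0],[1,0.05,0,0,0,0,0],[0.5,0.05,0,0,0,0,0],[0,0.05,0,0,0,0,0],[0,0.05,0,0,0,0,0],[0,0.05,0,0,0,0,0],[0,0.05,0,0,0,0,0],[0,0.05,0,0,0,0,0],[0,0.05,0,0,0,0,0],[0,0.05,0,0,0,0,0],[0,0.05,0,0,0,0,0],[0,0.05,0,-1,0,0,0],[0,0.05,0,-2,0,0,0],[0,0.05,0,-4,0,0,0],[0,0.05,0,-5,0,0,0],[0,0.05,0,-5,0,0,0],[0,0.05,0,-5,0,0,0],[0,0.05,0,-5,0,0,0]]'; python3 -m jog '[[0,2.2,-6,0,0,0,0],[0,2.2,-6,0,0,0,0],[0,2.2,-6,0,0,0,0],[0,2.2,-6,0,0,0,0],[0,2.2,-6,0,0,0,0],[0,2.2,-6,0,0,0,0]]'
python3 - <<'E'
from h import *
p,d=arm.snapshot("top");cv2.imwrite("pics/t5.png",cv2.resize(p[150:300,205:435],None,fx=3.4,fy=3.4,interpolation=cv2.INTER_CUBIC))
p,d2=arm.snapshot("scene");cv2.imwrite("pics/s5.png",cv2.resize(p[200:310,200:350],None,fx=5,fy=5,interpolation=cv2.INTER_CUBIC))
c=np.array([.4984,-.0033]);a=np.radians(-76);u=np.array([np.cos(a),np.sin(a)]);v=np.array([-u[1],u[0]])
for n,D in(("top",d),("scene",d2)):
    W=cloud(n,D).reshape(-1,3);q=W[:,:2]-c;s=q@u;l=q@v;m=(W[:,2]>.075)&(W[:,2]<.1)&(abs(s-.09)<.08)&(abs(l)<.05)
    print(n,m.sum(),[np.percentile(x[m],[2,50,98]).round(4) for x in(s,l,W[:,2])] if m.any() else 0)
E
```

```text
time_s: 11.38
ee_pos: [0.5202, -0.095, 0.1982]
eef_rot: [[-0.242, 0.97, -0.001], [0.97, 0.242, 0.0], [0.0, -0.001, -1.0]]
ft_force: [0.0, 0.5, -0.5]
width: 0.0854
grip_force: 0.0
time_s: 11.88
ee_pos: [0.36, -0.0775, 0.1977]
eef_rot: [[-0.241, 0.971, -0.002], [0.971, 0.241, 0.001], [0.001, -0.002, -1.0]]
ft_force: [-0.5, -0.1, 0.4]
width: 0.0852
grip_force: 0.0
top 242 [array([0.0609, 0.0898, 0.1211]), array([-0.0127, -0.0011,  0.0104]), array([0.0779, 0.0856, 0.0893])]
scene 172 [array([0.0647, 0.0952, 0.1252]), array([-0.0138, -0.0045,  0.0089]), array([0.076 , 0.0846, 0.0892])]
```

View pics/t5.png

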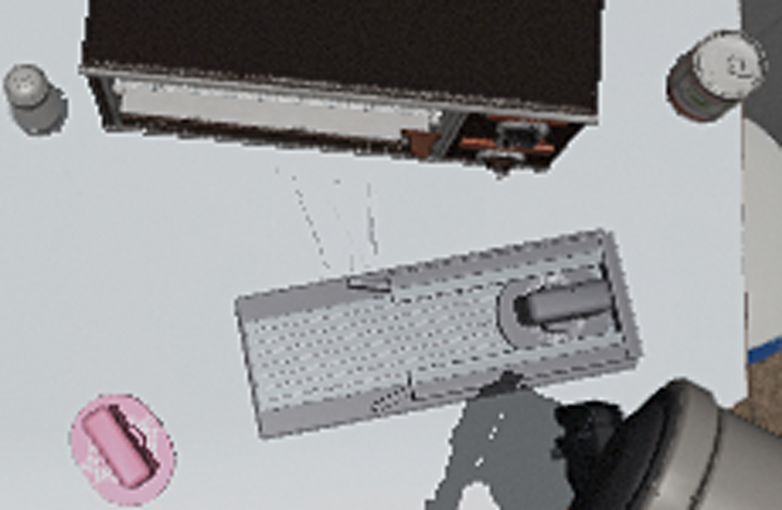

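View pics/s5.png

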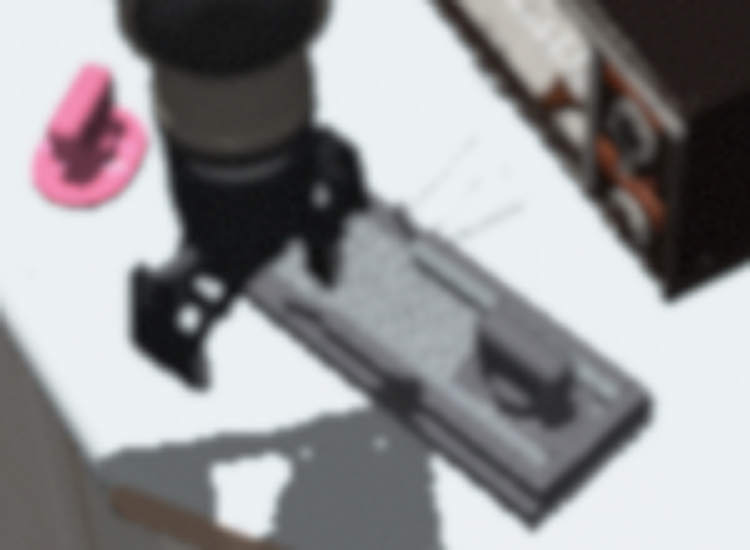

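Both pictures show the guard upright in the track, up against the stop (bar at (565,300) in the top crop) and released. The salt shaker and tin haven't moved.

```bash
python3 -c "from station import arm;print(arm.finish_job())"
```

```text
the job is handed in; nothing more can be done
None
```

The hand guard is in the track against the end stop and released, and the job is handed in at about 12 s. I felt a 13 N contact at the stop, and the cameras put the guard's centre 91–95 mm along the slicer, against 93 mm for home. The salt shaker and tin looked unmoved and the arm kept away from the ramekin, but no verdict came back.

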